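Dispense one carrier plate with the fold-out crank

ROBOT

A 6-joint arm with a two-finger parallel gripper is mounted at the origin on a cart in front of the work surface, level with it; the furniture and walls round the work are solid. World frame = base frame: x ahead of the robot, y to its left, z up, the work surface at z = 0. Lengths are in m, angles in degrees, forces in N, time in s.
With the tool pointing down it reaches from about 0.2 to 0.875 m from the base axis. Payload 3.4 kg.
Tool frame: the origin (TCP) lies on the centre line of the jaws, within the pads' length; the fingertips stand 19 mm ahead of it and the grasp point (between the pads) is the TCP; z points along the fingers, y is the direction in which the jaws open and shut (so a half turn about z gives the same grasp; the last joint's range is limited). The gripper opens to 94 mm and grips with 3 to 60 N. Pads are 16 mm wide; open, the fingers measure 119 mm over their backs; the gripper's body (75 mm by 177 mm) begins 78 mm behind the grasp point.
Start: joints at [-73.854, 15.808, 86.224, -0, 77.962, -6.933], TCP at [0.225, -0.529, 0.224] pointing down, gripper open.
Joint ranges: [-165.64, 165.64], [-43.16, 119.46], [12.63, 154.43], [-67.54, 247.53], [6.08, 155.33], [-154.97, 154.97]. Speed limits (degrees/s): [147.25, 147.25, 180, 180, 180, 180].

INTERFACE

Orientations are given as [roll, pitch, yaw] about the fixed x, y, z axes, in that order (R = Rz(yaw) Ry(pitch) Rx(roll)).
In Python, from rig import bot gives the robot as it stands. Calls block until the motion is done:
- bot.move_pose(position, orientation): joint-space move of the TCP to a pose.
- bot.movel(position, feed=0.15, orientation=None, until_force=None): straight line of the TCP; orientation=None keeps the orientation; feed is the mean speed in m/s. With until_force (N) it stops when the force on the tool has changed by that much, and returns True; else False.
- bot.movej(angles): joint-space move.
- bot.set_gripper(opening, effort=None): opening from 0.0 (shut) to 1.0 (fully open); effort is the grip in N (None keeps the last); returns when the fingers have stopped.
- bot.dwell(seconds).
- bot.ik(position, orientation): joint angles nearest the present ones, or None.
- bot.grab_frame(name): name is "scene" or "top"; returns the picture (480x640x3 uint8, blue, green, red); there is no depth.
- bot.camera_info(name): a dict with "vfov" (degrees; the focal length in pixels is half the picture's height over the tangent of half this angle, whatever the lens; pixels are square), "cx", "cy" (the principal point, pixels), "dist" ([k1, k2, p1, p2, k3] as OpenCV has them; the pictures are not rectified), "R" (3x3) and "t" (3): a world point X has camera coordinates R X + t. Camera axes: x right, y down, z forward; pixel columns grow to the right and rows downward; lengths in m; the calibration is good to about 2 mm. A picture is of the moment at which its call begins. camera_info takes no time and is no camera call.
A pose or a line that the arm cannot do raises bot.Unreachable and nothing moves.
- bot.hand_in(): hands the job in, once; it reports no verdict.
Trained networks look in the newest picture that a camera, given by its name, has taken for a name from the list of things; names that differ only in an ending like _2 or _b are one class to them, and where a whole thing is asked for, a point or a joint stands for the part that bears it (a point fixed in the world has none). Each returns a list of dicts, best first, with "conf" (0 to 1); they miss things now and then, are a little off and sometimes report something else, mostly with a low value. They report only what shows in the picture. A call takes as long as a camera call. They do not tell look-alikes from the thing itself.
- bot.search_frame(camera, name): "xyz" ([x, y, z] in m, in world coordinates, good to about 4 mm: the middle of the surface that is visible of it).
Readings, each from a call of its own:
- bot.current_time(): time.
- bot.current_joints(): joint angles.
- bot.current_joint_vel(): joint speeds.
- bot.current_effort(): joint torques, N m.
- bot.current_position(): TCP position.
- bot.current_tool_rot(): TCP orientation.
- bot.current_wrist_force(): force on the tool from outside, world axes, zero at the start.
- bot.current_ft_torque(): the same for the moment, N m.
- bot.current_gripper_width(): opening from 0.0 (shut) to 1.0 (fully open).
Only numpy, scipy, OpenCV 4.12 (cv2) and the standard library are available. Lean on these libraries where they do the work, as an engineer would, in place of code of your own. Each camera call takes 0.05 s, during which the arm holds its last target.

TASK

Dispense one carrier plate from the hand-cranked magazine: swing the folding handle of the crank wheel fully out, crank clockwise (as you face the wheel) up to the stop so that the bottom plate is pushed right out onto the tray, and crank back fully home to the other stop so that the rest of the stack drops onto the bed. Then fold the handle flat again and let go; dispense only that one plate and leave the beaker and the two bottles where they stand.

Things in the scene. Friction and masses are not known exactly. Their poses are not given: they have to be found in the camera images.
- dispenser: Fixed grey unit, x -80 to 125, y -100 to 100, 473 mm high; magazine to its left, y 96 to 174. Origin on the worktop under the hub. x to its back, y left, z up; mm in this frame below. Flat panel leans back 0.45 rad: outward normal n = (-0.435, 0, 0.900), up-slope u = (0.900, 0, 0.435). A roof 190 mm wide overhangs it from x = +9 back, underside z = 455: come in along n, beneath it.
- magazine (a point): Centre of the magazine bed, dispenser frame (0, 135, 20) mm. Dark steel; guide walls 62 mm high; gate at x = -31 with an 11 mm high slot; in front of it the tray, level with the bed, to a 10 mm lip at x = -113. The pusher runs to -x.
- crank_hub (a point): Where the wheel's axis meets the panel face, (0, 0, 170) mm in the dispenser's frame. Dark steel wheel of radius 55 mm, rim face 22 mm above the panel, turning about n. Clockwise seen from outside (about -n) drives the pusher out, 9.26 mm per rad, 8.64 rad (1.375 turns) stop to stop; it starts 0.2 to 0.85 rad from the home stop. Running takes 2 to 5 N at the handle; both stops are hard and felt.
- handle_pivot (a point): Pivot of the folding handle, in a small steel fork (21 mm wide) on the wheel: 42 mm from the wheel's axis and 38 mm above the panel face. It goes round with the wheel. Site z axis: n.
- handle_grip (a point): Grip point of the black handle, 55 mm from its pivot. Round sleeve, diameter 18 mm, from 14 to 79 mm from the pivot; it spins freely on its pin, so a hand can hold it without turning while it goes round. Site x: along the handle to its free end. Folded, it lies across the wheel's centre, axis 16 mm above the rim face; folded out, it stands along n.
- fold_handle (a joint): Handle angle: 0 folded flat across the wheel, 1.571 fully out (stop); starts at 0 to 0.08. Hinge axis lies in the wheel's plane, square to the handle. Friction (2 N at the grip) keeps it where it is left.
- pusher_edge (a point): Middle of the front edge of the steel pusher blade (6 mm thick, 56 mm wide) at the magazine's bed. In the dispenser's frame x = +37 mm at the home stop, x = -43 mm at the forward stop.
- plate_1: Bottom one of the four equal aluminium carrier plates (50 x 60 x 8 mm, 70 g) in the magazine; the one to dispense. Origin: centre of its underside, axes as the dispenser at the start (x 0, y 135, z 20 mm in its frame). At the forward stop its origin has come to about x = -68 mm.
- plate_2: Second plate from below, origin at the centre of its underside. Must drop onto the bed (z 20 mm in the dispenser's frame) once the pusher is home.
- plate_3: Third plate from below, same form.
- plate_4: Top plate, same form.
- beaker: Glass beaker, 57 x 62 x 72 mm, bystander right of the unit; origin at the centre of its underside.
- brown_bottle: Brown bottle with black cap, 56 mm diameter, 105 mm high, bystander right of the unit; origin at the centre of its underside.
- small_bottle: Small white bottle with red cap, 29 mm diameter, 62 mm high, bystander left of the magazine; origin at the centre of its underside.
Not all that is in view belongs to the job. What is shaped like the plate_4 but purple or turquoise is not meant.

How it is judged:
By the outcome, as a careful person would: the job done as asked, in the order asked, and still so for the second after the job is handed in, with the robot touching nothing.
It also fails if it takes over 72 s, if anything falls off the work surface, if the arm or the gripper's body presses on something with over 40 N, if the wrist force passes 120 N, or if a joint passes its speed limit or range.

## Working session

There is one attempt and no reset: what is moved stays moved. The work goes in short steps, each a Python script; the robot and the scene stay as the last script left them, time stands still between calls to the robot, and variables do not carry over. Pictures are saved under pics/ and viewed, and the job is handed in when it is done.

```bash
ls; mkdir -p pics
python3 - <<'E'
from rig import bot
import cv2
for c in ("scene","top"):
    im=bot.grab_frame(c); cv2.imwrite(f"pics/{c}0.png",im)
    i=bot.camera_info(c); print(c,i)
print(bot.current_time())
E
```

```text
pics
scene {'vfov': 51.54352328854618, 'cx': 321.6136314266902, 'cy': 234.31242195031209, 'dist': array([-0.13027657,  0.        ,  0.        ,  0.        ,  0.        ]), 'R': array([[-0.7441458 , -0.6678672 , -0.01415781],
       [-0.32532142,  0.38082503, -0.86552774],
       [ 0.58344923, -0.63947299, -0.50066085]]), 't': array([0.50867424, 0.34435366, 0.79926647])}
top {'vfov': 46.18091654491364, 'cx': 310.84565704921044, 'cy': 236.60860426500608, 'dist': array([-0.02641866,  0.        ,  0.        ,  0.        ,  0.        ]), 'R': array([[ 0.02175516, -0.99974887,  0.00537684],
       [-0.99531881, -0.02216468, -0.09407012],
       [ 0.09416567, -0.00330516, -0.99555105]]), 't': array([-0.01400616,  0.67166419,  1.16540087])}
0.1
```

View pics/scene0.png

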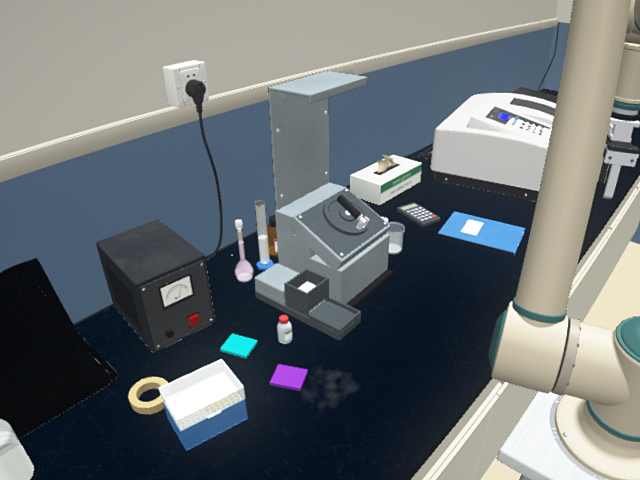

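View pics/top0.png

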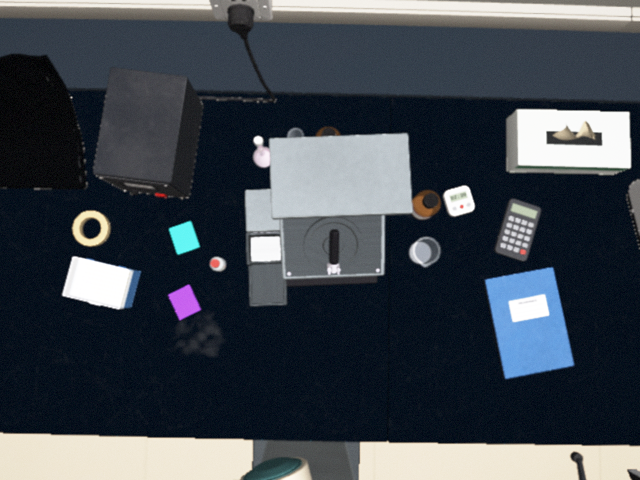

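The top view shows the unit at about (333,245), with the fork at about (334,268) and the handle running up-slope from it. The magazine is at about (265,248) and the tray at (268,285). The turquoise plate at (184,238) and the purple plate at (185,302) are decoys, since they lie loose on the table. The small bottle is at (217,264), the beaker at (425,251) and the brown bottle at (427,204).

Run:
```python
import cv2
a=cv2.imread("pics/scene0.png")[170:350,240:410]; cv2.imwrite("pics/s_c.png",cv2.resize(a,None,fx=3.3,fy=3.3,interpolation=cv2.INTER_CUBIC))
a=cv2.imread("pics/top0.png")[120:320,235:435]; cv2.imwrite("pics/t_c.png",cv2.resize(a,None,fx=3,fy=3,interpolation=cv2.INTER_CUBIC))
from rig import bot
for n in ["dispenser","handle_pivot","handle_grip","fold_handle","crank_hub","plate_1","pusher_edge","beaker","brown_bottle","small_bottle","magazine"]:
  for c in ("scene","top"):
    try: print(n,c,[( [round(float(v),3) for v in d['xyz']],round(d['conf'],2)) for d in bot.search_frame(c,n)][:6])
    except Exception as e: print(n,c,repr(e)[:100])
```

```text
dispenser scene [([0.682, 0.028, 0.172], 0.66)]
dispenser top [([0.685, -0.026, 0.475], 0.77)]
handle_pivot scene [([0.636, -0.032, 0.193], 0.62), ([0.631, -0.032, 0.209], 0.55)]
handle_pivot top [([0.646, -0.037, 0.191], 0.74), ([0.683, -0.024, 0.47], 0.42)]
handle_grip scene [([0.631, -0.036, 0.21], 0.51)]
handle_grip top [([0.638, -0.044, 0.217], 0.62)]
fold_handle scene [([0.63, -0.035, 0.212], 0.65)]
fold_handle top [([0.632, -0.038, 0.217], 0.88), ([0.636, -0.043, 0.212], 0.49)]
crank_hub scene [([0.684, 0.022, 0.174], 0.66)]
crank_hub top [([0.681, -0.024, 0.475], 0.55)]
plate_1 scene [([0.524, 0.272, 0.002], 0.96), ([0.66, 0.28, 0.005], 0.69), ([0.653, 0.086, 0.055], 0.55)]
plate_1 top [([0.526, 0.27, 0.011], 0.77), ([0.666, 0.275, 0.01], 0.75), ([0.642, 0.096, 0.055], 0.63)]
pusher_edge scene []
pusher_edge top []
beaker scene [([0.629, -0.227, 0.051], 0.94), ([0.682, 0.02, 0.174], 0.25)]
beaker top [([0.647, -0.246, 0.024], 0.6)]
brown_bottle scene []
brown_bottle top [([0.738, -0.231, 0.076], 0.66)]
small_bottle scene [([0.607, 0.205, 0.037], 0.76)]
small_bottle top [([0.61, 0.194, 0.047], 0.76)]
magazine scene [([0.68, 0.021, 0.176], 0.75), ([0.627, -0.033, 0.211], 0.31)]
magazine top [([0.682, -0.02, 0.469], 0.58)]
```

View pics/s_c.png

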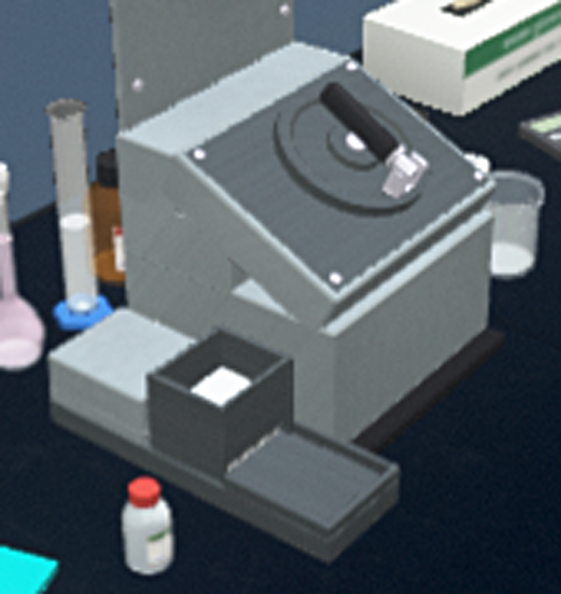

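View pics/t_c.png

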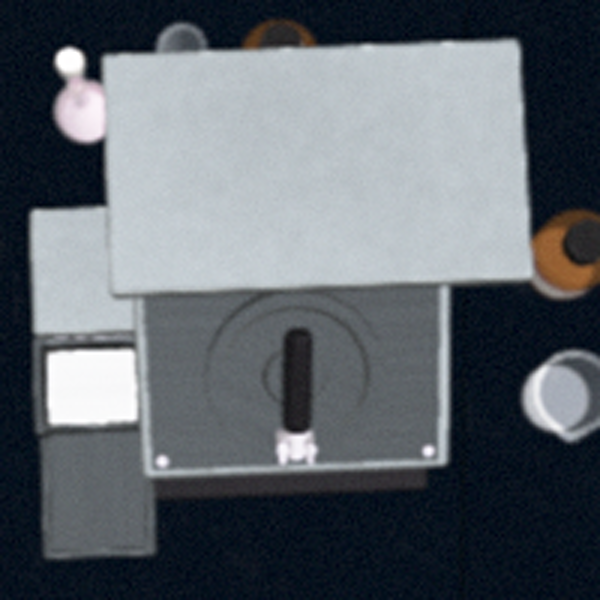

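```bash
cat > h.py <<'E'
from rig import bot
import cv2,numpy as np
from scipy.optimize import least_squares
def cam(c):
    i=bot.camera_info(c); f=240/np.tan(np.radians(i['vfov']/2))
    return np.array([[f,0,i['cx']],[0,f,i['cy']],[0,0,1.]]),np.array(i['dist']),np.array(i['R']),np.array(i['t'])
def proj(c,X):
    K,d,R,t=cam(c); return cv2.projectPoints(np.atleast_2d(np.array(X,float)),cv2.Rodrigues(R)[0],t,K,d)[0][:,0]
def unproj(c,uv,z):
    K,d,R,t=cam(c); p=cv2.undistortPoints(np.array([[uv]],float),K,d)[0,0]
    C=-R.T@t; r=R.T@np.array([p[0],p[1],1]); return C+r*(z-C[2])/r[2]
def W(p,X): # disp mm ->world
    c,s=np.cos(p[2]),np.sin(p[2]); return np.atleast_2d(X)/1000@np.array([[c,-s,0],[s,c,0],[0,0,1]]).T+np.array([p[0],p[1],0])
n=np.array([-np.sin(.45),0,np.cos(.45)]);u=np.array([np.cos(.45),0,np.sin(.45)])
E
python3 - <<'E'
from h import *
T=lambda x,y:(235+x/3,120+y/3)
S=lambda x,y:(240+x/3.3,170+y/3.3)
obs=[("top",(9,95,473),T(115,297)),("top",(9,-95,473),T(532,280)),
("top",(25,165,52),T(47,350)),("top",(25,105,52),T(134,347)),("top",(-25,105,52),T(137,424)),("top",(-25,165,52),T(50,427)),
("top",(-113,174,30),T(45,557)),("top",(-113,96,30),T(155,553)),
("scene",(-113,174,30),S(330,530)),("scene",(-113,96,30),S(398,465)),
("top",tuple(np.array([0,0,170])+38*n-42*u),T(296,447)),
]
for c,X,q in obs: print(c,X,unproj(c,q,X[2]/1000).round(4))
def res(p): return np.concatenate([ (proj(c,W(p,X))[0]-q) for c,X,q in obs])
r=least_squares(res,[.67,-.03,0],loss='soft_l1'); print(r.x,np.degrees(r.x[2])); print(res(r.x).reshape(-1,2).round(1))
for c in("top","scene"):
    K,d,R,t=cam(c); print(-R.T@t)
# overlay
p=r.x
for c in("top","scene"):
    im=cv2.imread(f"pics/{c}0.png"); im=cv2.resize(im,None,fx=3,fy=3,interpolation=cv2.INTER_CUBIC)
    a=np.linspace(0,6.28,80); v=np.array([0,1,0])
    H=np.array([0,0,170])
    lines=[[H+22*n+55*(np.cos(x)*u+np.sin(x)*v) for x in a],[(9,95,473),(9,-95,473)],[(9,95,455),(9,-95,455)],[(25,165,52),(25,105,52),(-25,105,52),(-25,165,52)],
     [(-113,174,30),(-113,96,30)],[H+38*n-42*u,H+38*n+(79-42)*u],[H,H+100*n],[(-80,100,0),(-80,-100,0)]]
    for L in lines:
        q=(proj(c,W(p,np.array(L)))+.5)*3-.5
        cv2.polylines(im,[np.int32(q.round())],False,(0,255,0),1)
    o=im[360:960,705:1305] if c=="top" else im[510:1050,700:1240]
    cv2.imwrite(f"pics/ov_{c}.png",o)
E
```

```text
top (9, 95, 473) [0.6527 0.0531 0.473 ]
top (9, -95, 473) [ 0.6646 -0.1337  0.473 ]
top (25, 165, 52) [0.667  0.1266 0.052 ]
top (25, 105, 52) [0.6704 0.066  0.052 ]
top (-25, 105, 52) [0.6168 0.0625 0.052 ]
top (-25, 165, 52) [0.6134 0.1228 0.052 ]
top (-113, 174, 30) [0.5231 0.1257 0.03  ]
top (-113, 96, 30) [0.5276 0.0486 0.03  ]
scene (-113, 174, 30) [0.5208 0.1245 0.03  ]
scene (-113, 96, 30) [0.5284 0.047  0.03  ]
top (np.float64(-54.34746859503918), np.float64(0.0), np.float64(185.94843745673006)) [ 0.5982 -0.042   0.1859]
[ 0.64951557 -0.04021621  0.06946592] 3.9801041971485835
[[-1.5  0.6]
 [ 0.5 -0.4]
 [ 0.2  1.9]
 [-0.1  1.5]
 [-0.1 -0.2]
 [ 0.1  0.1]
 [ 0.1 -0.8]
 [ 0.4 -1.2]
 [-1.8 -0.6]
 [-0.8 -0.2]
 [ 1.   1.6]]
[0.55908395 0.00473641 1.22347491]
[0.02422201 0.71969767 0.70541079]
```

View pics/ov_top.png

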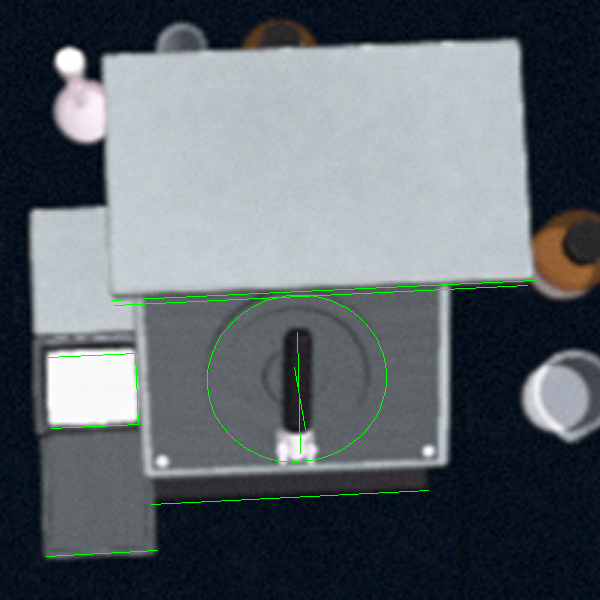

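View pics/ov_scene.png

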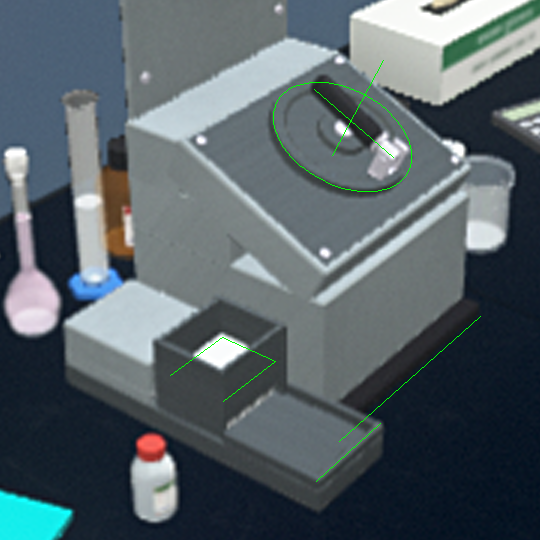

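```bash
cat >> h.py <<'E'
from scipy.spatial.transform import Rotation as Ro
P0=[.6515,-.0405,np.radians(3.75)]
v=np.array([0,1.,0]); H=np.array([0,0,170.])
def Rz(p): return Ro.from_euler('z',p[2]).as_matrix()
def rot(p,s=1,phi=0):
    # tool z=-n, jaws along v rotated by phi clockwise (about -n)
    Rl=np.column_stack([-s*u,s*v,-n]); 
    return Rz(p)@Ro.from_rotvec(-n*phi).as_matrix()@Rl
def rpy(R): return Ro.from_matrix(R).as_euler('xyz',degrees=True)
def rad(phi): return -np.cos(phi)*u+np.sin(phi)*v   # pivot direction
def pos(p,X): return W(p,X)[0]
E
python3 - <<'E'
from h import *
T=lambda x,y:(235+x/3,120+y/3)
S=lambda x,y:(240+x/3.3,170+y/3.3)
# handle points in both: tip top and fork centre; fit phi, dx
obs=[("top",-37,38,T(298,331)),("top",28,38,T(297,428)),("top",42,40,T(296,447)),("scene",28,38,S(388,152)),("scene",-35,38,S(333,96)),("scene",42,40,S(404,170))]
def res(q):
    p=[P0[0]+q[0],P0[1]+q[1],P0[2]]; return np.concatenate([proj(c,pos(p,H+h*n+r*rad(q[2])))[0]-o for c,r,h,o in obs])
r=least_squares(res,[0,0,0]); print(r.x,np.degrees(r.x[2]),r.fun.reshape(-1,2).round(1))
p=P0
print(bot.current_joints(),bot.current_tool_rot())
for s in (1,-1):
  for h,a,ph in((300,13,0),(46,13,0),(101,-42,0),(101,42,0),(101,-42,-.8),(101,-42,.1)):
    X=H+h*n+a*u; print(s,h,a,ph,bot.ik(pos(p,X),rpy(rot(p,s,ph))))
E
```

```text
[-0.00016551 -0.00054378  0.06970191] 3.993625449631407 [[ 1.2 -1.1]
 [-0.2 -0. ]
 [-0.1  1.1]
 [ 0.8  1.7]
 [-2.2 -0.1]
 [ 0.7 -0.1]]
[-7.38524501e+01  1.58081493e+01  8.62266082e+01 -3.26582494e-04
  7.79636171e+01 -6.93285994e+00] [1.79998425e+02 5.13260607e-04 2.30804779e+01]
1 300 13 0 [ -19.61600551   -5.02304694   84.69507006   10.21375855   76.62107775
 -113.64457171]
1 46 13 0 [ -14.34103274    9.82907023  100.94249213   10.99353045   45.09562926
 -114.20010512]
1 101 -42 0 [ -17.54019506    2.32966758  105.87527271   12.22772566   48.21716092
 -117.55221216]
1 101 42 0 [ -14.26018819    7.5685778    94.54639516    9.61836644   53.59987083
 -112.06005218]
1 101 -42 -0.8 None
1 101 -42 0.1 [ -17.54019506    2.32966758  105.87527271   12.22772566   48.21716092
 -111.82263421]
-1 300 13 0 [-19.61600551  -5.02304694  84.69507006  10.21375855  76.62107775
  66.35542829]
-1 46 13 0 [-14.34103274   9.82907023 100.94249213  10.99353045  45.09562926
  65.79989488]
-1 101 -42 0 [-17.54019506   2.32966758 105.87527271  12.22772566  48.21716092
  62.44778784]
-1 101 42 0 [-14.26018819   7.5685778   94.54639516   9.61836644  53.59987083
  67.93994782]
-1 101 -42 -0.8 [-17.54019506   2.32966758 105.87527271  12.22772566  48.21716092
  16.61116422]
-1 101 -42 0.1 [-17.54019506   2.32966758 105.87527271  12.22772566  48.21716092
  68.17736579]
```

Fit is consistent from both cameras: unit at (0.6515, -0.041), yaw about 3.75°, wheel about 4° clockwise of "pivot down". The close crops show the only black handle on the wheel. Approaching along n.

Run:
```python
from h import *
p=P0;R=rpy(rot(p,-1,.06))
bot.movel([.3,-.45,.42]); 
g=H+38*n-13*rad(.06)
bot.move_pose(pos(p,g+200*n),R)
bot.set_gripper(.45,12)
print(bot.current_time(), bot.current_wrist_force())
print(bot.movel(pos(p,g+50*n),feed=.15,until_force=8))
im=bot.grab_frame("scene");cv2.imwrite("pics/a1.png",cv2.resize(im[120:320,240:440],None,fx=3,fy=3))
im=bot.grab_frame("top");cv2.imwrite("pics/a1t.png",cv2.resize(im[150:320,235:435],None,fx=3,fy=3))
print(bot.current_time(), bot.current_wrist_force())
```

```text
5.5167 [ 0.92687314  0.91655849 -0.23496622]
False
6.7667 [ 0.81574691 -0.79508409 -0.54218315]
```

View pics/a1.png

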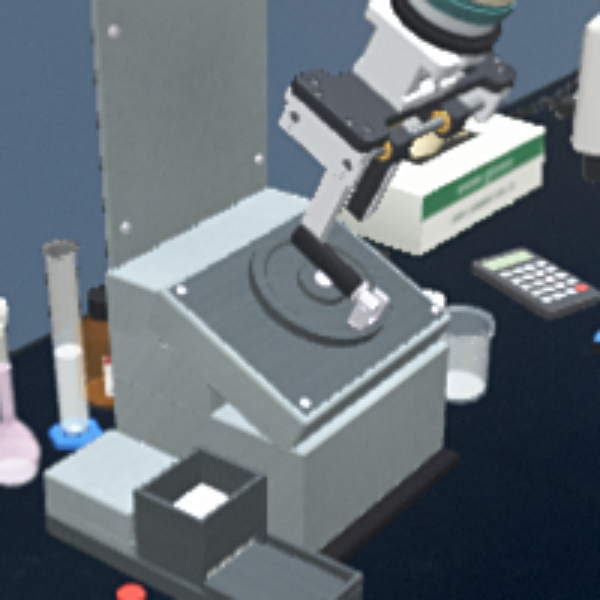

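View pics/a1t.png

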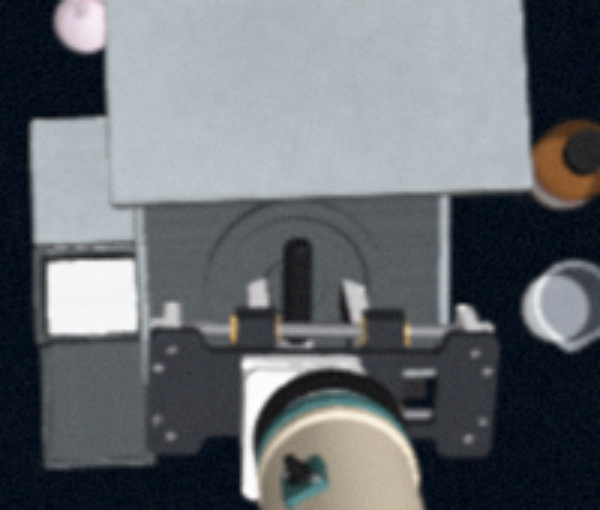

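The fingers straddle the handle: top crop shows left finger (258,290), handle (298,290) and right finger (352,295). Descending and gripping.

Run:
```python
from h import *
p=P0
g=H+38*n-13*rad(.06)
print(bot.movel(pos(p,g+8.5*n),feed=.08,until_force=6))
c=bot.current_position(); print((Rz(p).T@(np.array(c)-[p[0],p[1],0])*1000-g)@n, bot.current_wrist_force())
bot.set_gripper(0,12)
print(bot.current_gripper_width()*94,bot.current_wrist_force(),bot.current_ft_torque(),bot.current_time())
```

```text
False
8.249267645731738 [ 0.72167121  0.08166282 -0.10011707]
17.34482553609584 [0.7353967  4.33307459 1.78475193] [0.82375069 0.03383295 0.39662831] 7.9417
```

Run:
```python
from h import *
p=P0; ph=.06
piv=H+38*n+42*rad(ph)
for th in np.radians([10,20,30,40,50,60,70,80,88]):
    X=piv+55*(-np.cos(th)*rad(ph)+np.sin(th)*n)+8.25*n
    bot.movel(pos(p,X),feed=.06)
    f=Rz(p).T@bot.current_wrist_force(); print(round(np.degrees(th)),'fu %.1f fv %.1f fn %.1f'%(f@u,f@v,f@n),round(bot.current_gripper_width()*94,1),round(bot.current_time(),2))
im=bot.grab_frame("scene");cv2.imwrite("pics/a2.png",cv2.resize(im[120:320,240:440],None,fx=3,fy=3))
```

```text
10 fu -0.3 fv 4.8 fn 0.4 17.8 8.25
20 fu 0.2 fv 5.5 fn 1.4 17.6 8.56
30 fu 0.0 fv 4.5 fn 0.7 18.1 8.87
40 fu -0.7 fv 6.0 fn 1.0 17.5 9.18
50 fu -1.0 fv 6.2 fn 0.8 17.7 9.48
60 fu -0.1 fv 4.8 fn 0.8 17.6 9.79
70 fu 0.8 fv 6.0 fn 0.7 17.7 10.1
80 fu 1.5 fv 4.6 fn 1.7 17.6 10.41
88 fu 2.7 fv 3.6 fn 4.3 17.8 10.68
```

View pics/a2.png

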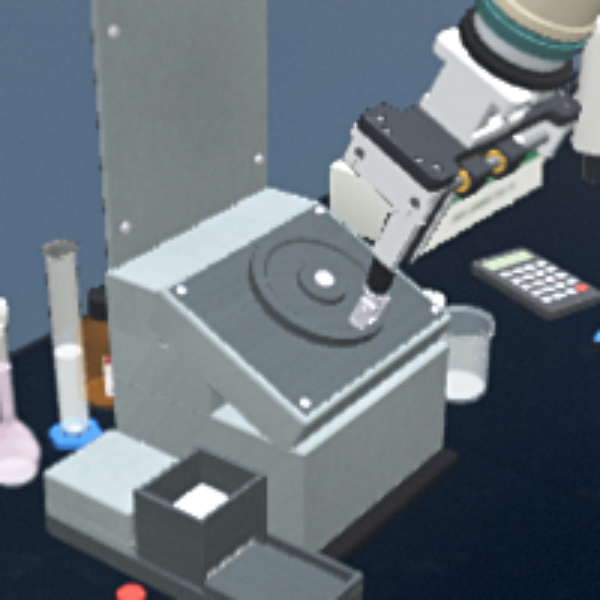

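The handle is nearly upright along n. Now push it on to its stop, then start cranking carefully.

```bash
cat >> h.py <<'E'
def loc(p):  # tcp in dispenser frame
    return Rz(p).T@(np.array(bot.current_position())-[p[0],p[1],0])*1000
def frc(p): return Rz(p).T@np.array(bot.current_wrist_force())
E
python3 - <<'E'
from h import *
p=P0; ph=.06
a=loc(p); d=a-H
print('before: u %.1f v %.1f n %.1f'%(d@u,d@v,d@n))
for k in range(5):
    hit=bot.movel(pos(p,a+3*(k+1)*rad(ph)),feed=.02,until_force=7)
    d=loc(p)-H;f=frc(p); print(hit,'u %.1f v %.1f n %.1f'%(d@u,d@v,d@n),'fu %.1f fv %.1f fn %.1f'%(f@u,f@v,f@n))
    if hit: break
print(bot.current_time())
E
```

```text
before: u -38.6 v 1.9 n 101.9
False u -40.5 v 1.6 n 102.2 fu 4.2 fv 3.6 fn 3.7
False u -44.0 v 1.8 n 102.3 fu 2.7 fv 2.9 fn 4.7
False u -47.2 v 1.9 n 102.2 fu 2.7 fv 2.2 fn 5.2
False u -50.5 v 2.1 n 102.1 fu 3.4 fv 1.9 fn 5.0
False u -53.0 v 2.2 n 102.0 fu 5.4 fv 0.3 fn 3.2
12.1833
```

Run:
```python
from h import *
p=P0
for c in("scene","top"):
    im=bot.grab_frame(c)
    L=[pos(p,H+38*n+42*rad(.06)),pos(p,H+117*n+42*rad(.06))]
    q=proj(c,L); print(c,q)
    o=(270,160) if c=="scene" else (260,190)
    z=cv2.resize(im[o[1]:o[1]+130,o[0]:o[0]+130],None,fx=5,fy=5,interpolation=cv2.INTER_CUBIC)
    z2=z.copy(); cv2.polylines(z2,[np.int32((q-o)*5)],False,(0,255,0),1)
    cv2.imwrite(f"pics/b_{c}.png",cv2.resize(np.hstack([z,z2]),(800,400)))
```

```text
scene [[362.6781365  222.04371848]
 [377.34266229 196.65711493]]
top [[333.38557844 269.5741978 ]
 [336.21698142 288.17484754]]
```

View pics/b_scene.png

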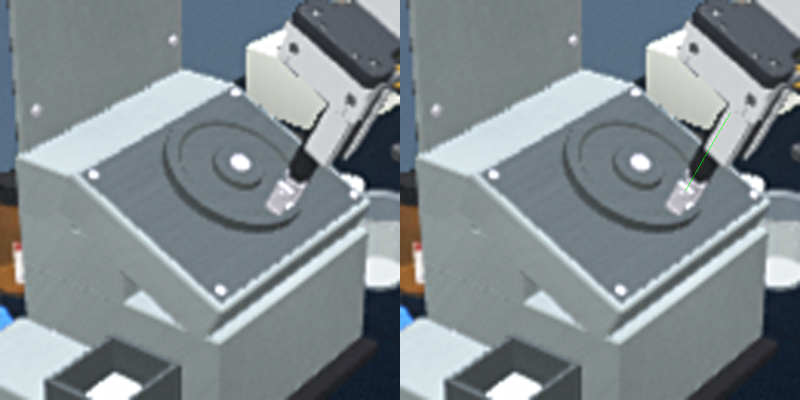

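View pics/b_top.png

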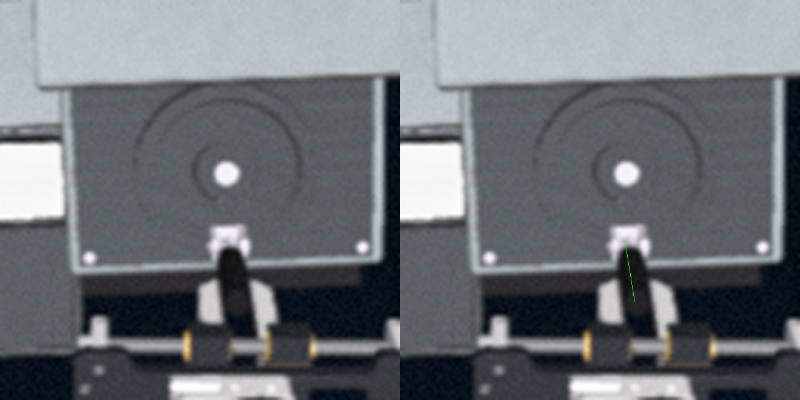

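Run:
```python
from h import *
p=P0
im={c:bot.grab_frame(c) for c in("scene","top")}
obs={}
for c,x in(("top",(333,246)),("scene",(348,212))):
    g=cv2.cvtColor(im[c],cv2.COLOR_BGR2GRAY).astype(float); s=g[x[1]-8:x[1]+9,x[0]-8:x[0]+9]; w=np.clip(s-170,0,None); yy,xx=np.mgrid[-8:9,-8:9]
    obs[c]=(x[0]+(w*xx).sum()/w.sum(),x[1]+(w*yy).sum()/w.sum()); print(c,obs[c],w.sum())
r=least_squares(lambda X:np.concatenate([proj(c,X)[0]-o for c,o in obs.items()]),pos(p,H+24*n))
d=Rz(p).T@(r.x-[p[0],p[1],0])*1000-H; print('hub cap: u %.1f v %.1f n %.1f'%(d@u,d@v,d@n),r.fun)
print(bot.current_gripper_width()*94)
```

```text
top (np.float64(333.19519300801164), np.float64(245.94064093226513)) 2746.0
scene (np.float64(347.5968867418143), np.float64(212.27911969940956)) 1863.0
hub cap: u 0.7 v 1.0 n 28.7 [ 0.16096039  0.21590268 -0.32529651 -0.01689305]
16.55615408081278
```

Run:
```python
from h import *
p=[P0[0],P0[1]+.001,P0[2]]; ph=.06
R=rpy(rot(p,-1,ph))
bot.set_gripper(.4,12)
bot.movel(pos(p,H+95*n+42*rad(ph)),feed=.08,orientation=R)
im=bot.grab_frame("scene");cv2.imwrite("pics/c1.png",cv2.resize(im[160:290,290:420],None,fx=4,fy=4,interpolation=cv2.INTER_CUBIC))
im=bot.grab_frame("top");cv2.imwrite("pics/c1t.png",cv2.resize(im[210:340,270:400],None,fx=4,fy=4,interpolation=cv2.INTER_CUBIC))
f=frc(p);print(f,bot.current_time())
```

```text
[-0.94595303  0.16936006 -0.02896304] 13.3417
```

View pics/c1.png

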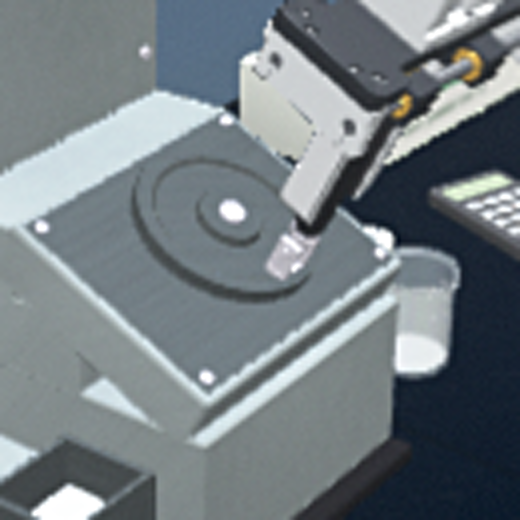

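View pics/c1t.png

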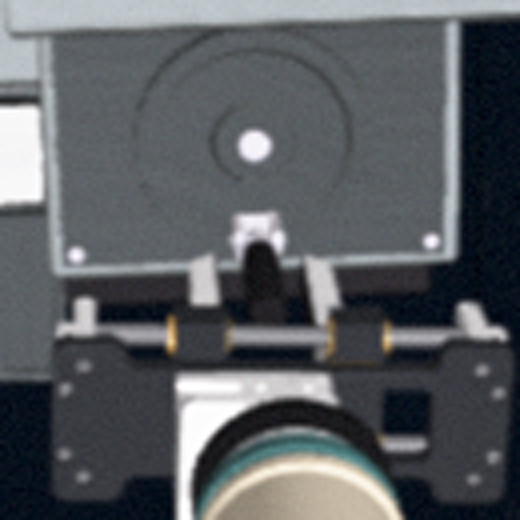

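Handle at about (263,285) in the top crop is between the fingers at (205,280) and (320,280). Now regrip harder and press it against the fold stop.

Run:
```python
from h import *
p=[P0[0],P0[1]+.001,P0[2]]; ph=.06
bot.set_gripper(0,30)
f=frc(p);print(bot.current_gripper_width()*94,'fu %.1f fv %.1f fn %.1f'%(f@u,f@v,f@n))
a=loc(p)
for k in range(3):
    hit=bot.movel(pos(p,a+2*(k+1)*rad(ph)),feed=.02,until_force=10)
    d=loc(p)-H;f=frc(p); print(hit,'u %.1f v %.1f n %.1f'%(d@u,d@v,d@n),'fu %.1f fv %.1f fn %.1f'%(f@u,f@v,f@n),bot.current_gripper_width()*94)
    if hit: break
print(bot.current_time())
```

```text
17.674953218581912 fu 0.2 fv -2.2 fn 0.1
False u -42.3 v 1.9 n 95.2 fu 3.1 fv -0.3 fn -3.6 17.80378807316345
False u -42.6 v 1.9 n 95.2 fu 6.8 fv -0.9 fn -7.7 17.451958543269694
False u -42.9 v 1.9 n 95.2 fu 10.0 fv 0.7 fn -10.6 17.476907035642938
14.55
```

```bash
cat >> h.py <<'E'
def crank(p,phis,rr,nn,feed=.08,lim=14,every=4):
    for i,ph in enumerate(phis):
        bot.movel(pos(p,H+nn*n+rr*rad(ph)),feed=feed)
        d=loc(p)-H;f=frc(p); act=np.arctan2(d@v,-(d@u)); act+=2*np.pi*round((ph-act)/(2*np.pi))
        t=np.sin(act)*u+np.cos(act)*v
        ft,fr=f@t,f@rad(act)
        if i%every==0 or abs(ft)>lim*.7: print('cmd %.2f act %.3f r %.1f n %.1f ft %.1f fr %.1f fn %.1f w %.1f t %.2f'%(ph,act,np.hypot(d@u,d@v),d@n,ft,fr,f@n,bot.current_gripper_width()*94,bot.current_time()))
        if abs(ft)>lim or abs(fr)>25: print('LIMIT'); return ph,act
    return ph,act
PP=[P0[0],P0[1]+.001,P0[2]]
E
python3 - <<'E'
from h import *
p=PP
print(crank(p,np.arange(.06,2.0,.25),44,95,every=1,feed=.06))
E
```

```text
cmd 0.06 act 0.050 r 42.3 n 95.1 ft -0.9 fr -4.9 fn -3.9 w 17.4 t 14.80
cmd 0.31 act 0.312 r 42.5 n 95.1 ft 0.1 fr -5.2 fn -5.1 w 17.4 t 15.13
cmd 0.56 act 0.561 r 42.6 n 95.1 ft 0.1 fr -4.7 fn -4.3 w 17.6 t 15.47
cmd 0.81 act 0.809 r 42.7 n 95.1 ft 0.2 fr -5.9 fn -4.1 w 17.3 t 15.80
cmd 1.06 act 1.050 r 42.8 n 95.1 ft -0.1 fr -4.7 fn -1.5 w 17.0 t 16.13
cmd 1.31 act 1.289 r 42.8 n 95.0 ft -1.4 fr -5.6 fn -0.3 w 17.2 t 16.47
cmd 1.56 act 1.526 r 42.8 n 95.0 ft -1.5 fr -5.2 fn 0.8 w 17.4 t 16.80
cmd 1.81 act 1.768 r 42.8 n 95.0 ft -0.8 fr -4.6 fn 1.5 w 17.4 t 17.13
(np.float64(1.81), np.float64(1.7680008257017221))
```

Run:
```python
from h import *
p=PP
print(crank(p,np.arange(2.06,4.1,.25),44,95,every=2,feed=.07))
im=bot.grab_frame("scene");cv2.imwrite("pics/d1.png",cv2.resize(im[100:340,220:440],None,fx=2.5,fy=2.5))
```

```text
cmd 2.06 act 2.017 r 42.7 n 95.0 ft -0.6 fr -3.9 fn 3.5 w 17.3 t 17.44
cmd 2.56 act 2.525 r 42.6 n 95.0 ft -1.2 fr -3.2 fn 4.1 w 17.1 t 18.06
cmd 3.06 act 3.034 r 42.4 n 95.0 ft -1.4 fr -3.9 fn 4.6 w 17.6 t 18.68
cmd 3.56 act 3.539 r 42.2 n 95.1 ft -2.7 fr -3.3 fn 4.0 w 17.2 t 19.29
cmd 4.06 act 4.048 r 42.0 n 95.1 ft -1.6 fr -5.1 fn 3.7 w 17.3 t 19.91
(np.float64(4.0600000000000005), np.float64(4.048137989055746))
```

View pics/d1.png

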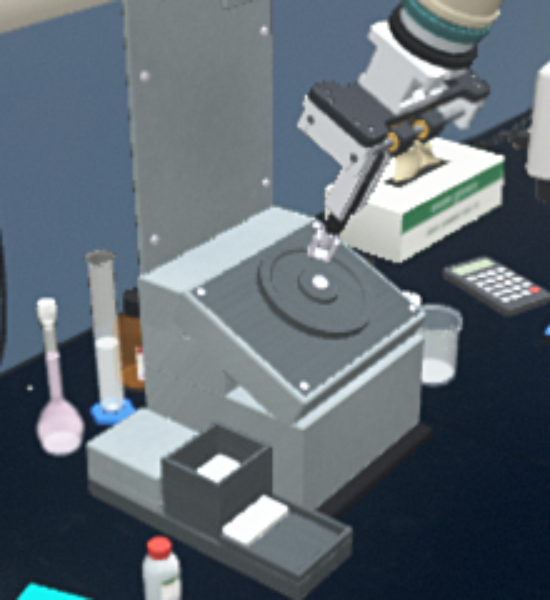

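The wheel is turning with the handle: fork at about (322,240). The bottom plate is emerging from the gate at about (255,520). Continuing.

Run:
```python
from h import *
p=PP
print(crank(p,np.arange(4.31,7.7,.25),44,95,every=2,feed=.07))
print(crank(p,np.arange(7.65,9.0,.08),44,95,every=1,feed=.05,lim=15))
im=bot.grab_frame("scene");cv2.imwrite("pics/d2.png",cv2.resize(im[100:340,220:440],None,fx=2.5,fy=2.5))
im=bot.grab_frame("top");cv2.imwrite("pics/d2t.png",cv2.resize(im[150:320,235:435],None,fx=3,fy=3))
```

```text
cmd 4.31 act 4.302 r 42.0 n 95.1 ft -0.7 fr -4.2 fn 4.1 w 17.3 t 20.27
cmd 4.81 act 4.806 r 41.9 n 95.1 ft -0.1 fr -4.8 fn 2.9 w 17.1 t 20.88
cmd 5.31 act 5.293 r 42.0 n 95.2 ft 0.1 fr -4.2 fn 1.0 w 17.5 t 21.50
cmd 5.81 act 5.790 r 42.2 n 95.2 ft -0.4 fr -4.5 fn -1.7 w 17.5 t 22.12
cmd 6.31 act 6.304 r 42.3 n 95.1 ft -1.2 fr -3.7 fn -2.9 w 17.0 t 22.73
cmd 6.81 act 6.813 r 42.6 n 95.1 ft 0.1 fr -3.9 fn -2.9 w 17.4 t 23.35
cmd 7.31 act 7.311 r 42.8 n 95.1 ft -0.1 fr -5.9 fn -0.6 w 17.6 t 23.97
(np.float64(7.56), np.float64(7.553678667053486))
cmd 7.65 act 7.624 r 42.9 n 95.0 ft -0.7 fr -5.4 fn 0.7 w 17.4 t 24.52
cmd 7.73 act 7.693 r 42.9 n 95.0 ft -1.9 fr -5.7 fn 0.8 w 17.2 t 24.77
cmd 7.81 act 7.767 r 42.8 n 95.0 ft -2.0 fr -5.6 fn 2.6 w 17.7 t 25.02
cmd 7.89 act 7.842 r 42.9 n 95.0 ft -2.2 fr -5.5 fn 2.8 w 17.8 t 25.27
cmd 7.97 act 7.917 r 42.9 n 95.0 ft -1.5 fr -5.4 fn 3.4 w 17.5 t 25.52
cmd 8.05 act 7.992 r 42.8 n 95.0 ft -1.4 fr -4.3 fn 3.9 w 17.6 t 25.77
cmd 8.13 act 8.069 r 42.8 n 95.0 ft -2.8 fr -4.8 fn 4.3 w 17.6 t 26.02
cmd 8.21 act 8.145 r 42.8 n 95.0 ft -2.3 fr -4.1 fn 4.0 w 17.2 t 26.27
cmd 8.29 act 8.161 r 42.8 n 94.9 ft -6.4 fr -2.8 fn 8.8 w 17.4 t 26.52
cmd 8.37 act 8.172 r 42.7 n 94.8 ft -10.5 fr -2.2 fn 12.1 w 17.3 t 26.77
cmd 8.45 act 8.185 r 42.6 n 94.8 ft -15.2 fr -0.3 fn 16.7 w 17.3 t 27.02
LIMIT
(np.float64(8.450000000000001), np.float64(8.184810615811815))
```

View pics/d2.png

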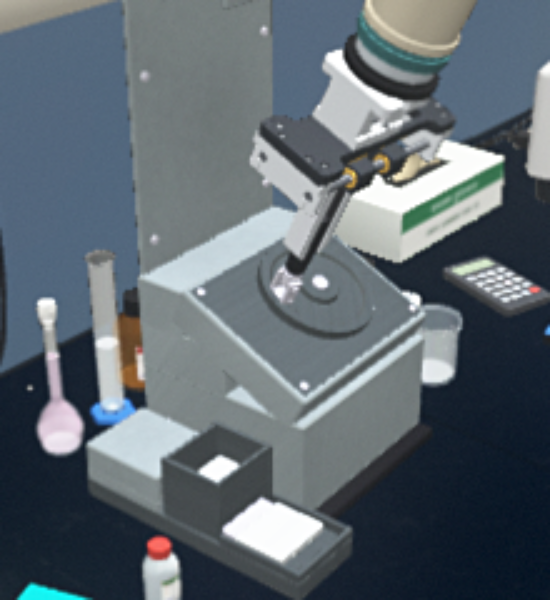

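View pics/d2t.png

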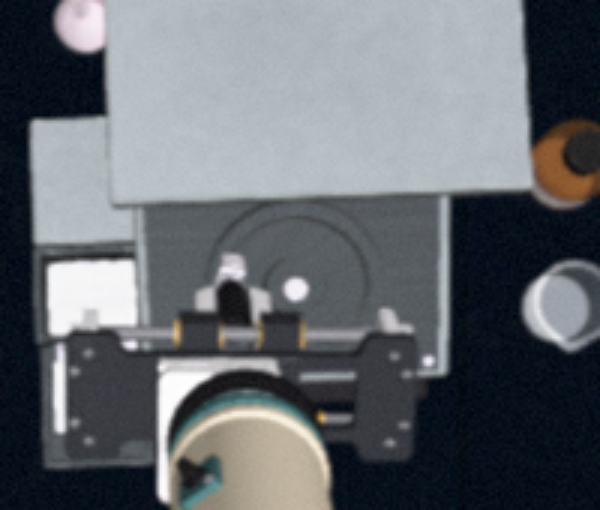

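Forward stop felt at 8.16 rad, so home should be at about -0.48. The plate lies wholly outside the gate, on the tray at about (272,530). Cranking back.

Run:
```python
from h import *
p=PP
print(crank(p,np.arange(8.0,0.1,-.25),44,95,every=5,feed=.075))
print(crank(p,np.arange(-.07,-1.3,-.08),44,95,every=1,feed=.05,lim=15))
im=bot.grab_frame("scene");cv2.imwrite("pics/e2.png",cv2.resize(im[100:340,220:440],None,fx=2.5,fy=2.5))
```

```text
cmd 8.00 act 7.946 r 42.9 n 94.9 ft -1.7 fr -5.2 fn 2.7 w 17.7 t 27.53
cmd 6.75 act 6.756 r 42.6 n 95.1 ft 0.7 fr -5.4 fn -3.4 w 17.6 t 29.03
cmd 5.50 act 5.525 r 42.1 n 95.2 ft 0.3 fr -5.6 fn 0.1 w 17.5 t 30.53
cmd 4.25 act 4.278 r 41.9 n 95.1 ft 0.6 fr -3.2 fn 5.5 w 17.4 t 32.03
cmd 3.00 act 3.002 r 42.4 n 95.0 ft -0.0 fr -3.4 fn 5.8 w 17.6 t 33.53
cmd 1.75 act 1.757 r 42.8 n 95.0 ft 0.4 fr -4.9 fn 2.4 w 17.8 t 35.03
cmd 0.50 act 0.509 r 42.6 n 95.1 ft 0.2 fr -4.5 fn -2.6 w 17.1 t 36.53
(np.float64(0.25), np.float64(0.2578132296974099))
cmd -0.07 act -0.055 r 42.3 n 95.2 ft 0.1 fr -4.4 fn -2.6 w 17.7 t 37.27
cmd -0.15 act -0.125 r 42.4 n 95.1 ft 1.3 fr -5.4 fn -1.8 w 17.3 t 37.52
cmd -0.23 act -0.200 r 42.3 n 95.1 ft 1.9 fr -5.1 fn -1.8 w 17.4 t 37.77
cmd -0.31 act -0.278 r 42.3 n 95.2 ft 1.8 fr -5.7 fn -1.1 w 17.2 t 38.02
cmd -0.39 act -0.354 r 42.3 n 95.1 ft 2.0 fr -5.8 fn -1.5 w 17.3 t 38.27
cmd -0.47 act -0.431 r 42.2 n 95.2 ft 1.9 fr -6.7 fn -0.1 w 17.4 t 38.52
cmd -0.55 act -0.495 r 42.2 n 95.1 ft 3.3 fr -6.9 fn 0.6 w 17.5 t 38.77
cmd -0.63 act -0.507 r 42.3 n 95.1 ft 7.7 fr -7.7 fn 4.4 w 17.8 t 39.02
cmd -0.71 act -0.519 r 42.3 n 95.0 ft 13.0 fr -7.5 fn 6.7 w 17.0 t 39.27
cmd -0.79 act -0.530 r 42.2 n 94.9 ft 18.2 fr -6.5 fn 11.7 w 17.4 t 39.52
LIMIT
(np.float64(-0.7900000000000003), np.float64(-0.5304724827337396))
```

View pics/e2.png

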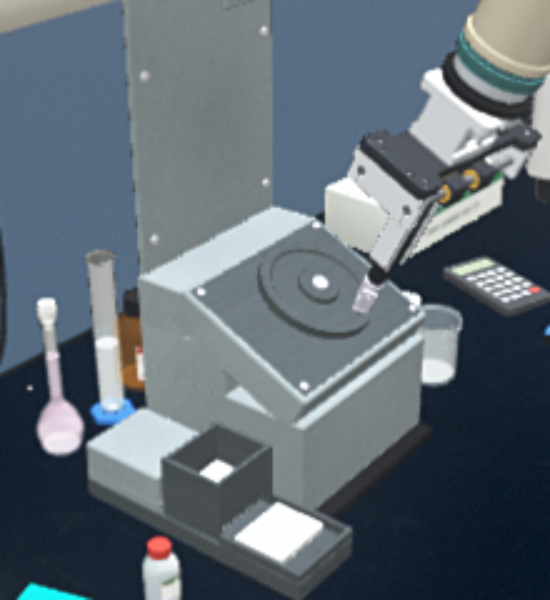

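Home stop felt at about -0.49 (travel 8.65 rad, matching 8.64). The stack top has dropped to about (217,468), and the plate remains on the tray. Now regrip with the jaws along the hinge axis and fold.

Run:
```python
from h import *
p=PP; ph=-.495
bot.movel(pos(p,H+95*n+43*rad(ph)),feed=.05)
bot.set_gripper(.35,12)
bot.movel(pos(p,H+101.25*n+42*rad(ph)),feed=.05,orientation=rpy(rot(p,-1,ph)))
f=frc(p);print(f.round(1))
im=bot.grab_frame("scene");cv2.imwrite("pics/f1.png",cv2.resize(im[100:340,220:440],None,fx=2.5,fy=2.5))
bot.set_gripper(0,14)
f=frc(p);print(f.round(1),bot.current_gripper_width()*94,bot.current_time())
```

```text
[ 0.1 -0.2 -0.2]
[-0.8  1.4 -0.3] 17.48127779824618 41.5917
```

View pics/f1.png

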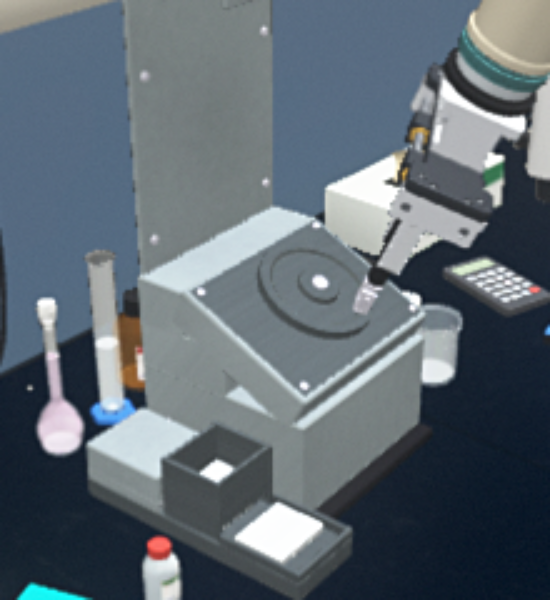

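Run:
```python
from h import *
p=PP; ph=-.495
piv=H+38*n+42*rad(ph)
for th in np.radians([80,70,60,50,40,30,20,10,2,-2]):
    X=piv+55*(-np.cos(th)*rad(ph)+np.sin(th)*n)+8.25*n
    bot.movel(pos(p,X),feed=.06)
    f=frc(p); t=np.sin(ph)*u+np.cos(ph)*v; d=loc(p)-H
    print(round(np.degrees(th)),'fr %.1f ft %.1f fn %.1f'%(f@rad(ph),f@t,f@n),'n %.1f'%(d@n),round(bot.current_gripper_width()*94,1),round(bot.current_time(),2))
im=bot.grab_frame("scene");cv2.imwrite("pics/g1.png",cv2.resize(im[100:340,220:440],None,fx=2.5,fy=2.5))
```

```text
80 fr 2.7 ft 2.5 fn 2.4 n 100.3 17.3 41.9
70 fr 1.9 ft 2.4 fn 1.4 n 97.8 17.7 42.21
60 fr -0.4 ft 3.7 fn 2.1 n 94.0 17.7 42.52
50 fr -2.3 ft 4.6 fn 4.0 n 88.8 17.5 42.83
40 fr -4.1 ft 4.2 fn 3.9 n 82.3 17.0 43.13
30 fr -6.3 ft 4.6 fn 4.2 n 74.7 17.2 43.44
20 fr -7.5 ft 5.9 fn 4.3 n 66.2 17.4 43.75
10 fr -10.2 ft 7.1 fn 2.9 n 57.0 17.1 44.06
2 fr -10.8 ft 6.9 fn 1.7 n 49.4 17.6 44.33
-2 fr -11.5 ft 6.5 fn 2.9 n 45.7 17.4 44.58
```

View pics/g1.png

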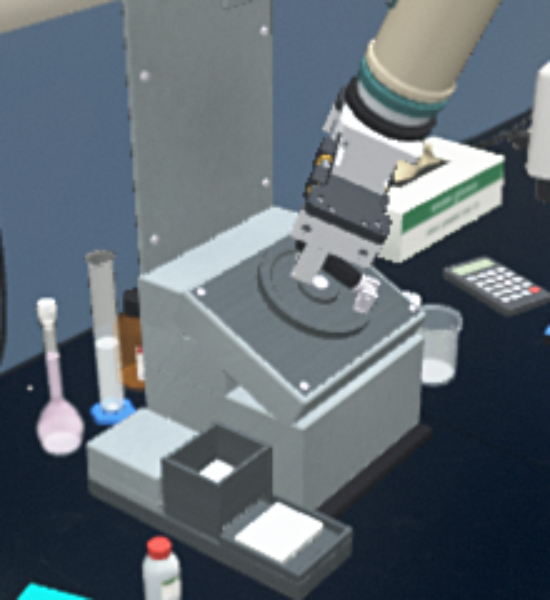

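Run:
```python
from h import *
p=PP
bot.set_gripper(.4,12)
f=frc(p);print(f.round(1))
a=loc(p); print(bot.movel(pos(p,a+100*n),feed=.12,until_force=10))
for c in("scene","top"):
    im=bot.grab_frame(c)
    o=(270,160) if c=="scene" else (235,190)
    cv2.imwrite(f"pics/h_{c}.png",cv2.resize(im[o[1]:o[1]+130,o[0]:o[0]+160],None,fx=4.5,fy=4.5,interpolation=cv2.INTER_CUBIC))
print(bot.current_time())
```

```text
[ 0.1 -1.2  0.3]
False
46.25
```

View pics/h_scene.png

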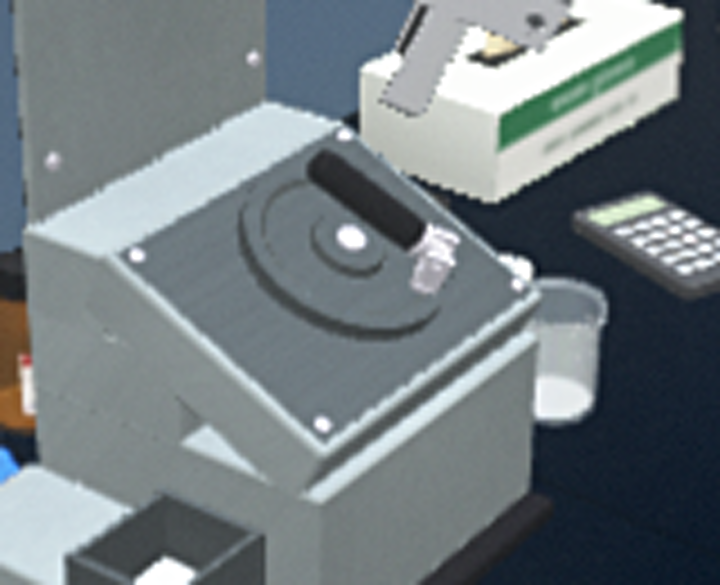

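View pics/h_top.png

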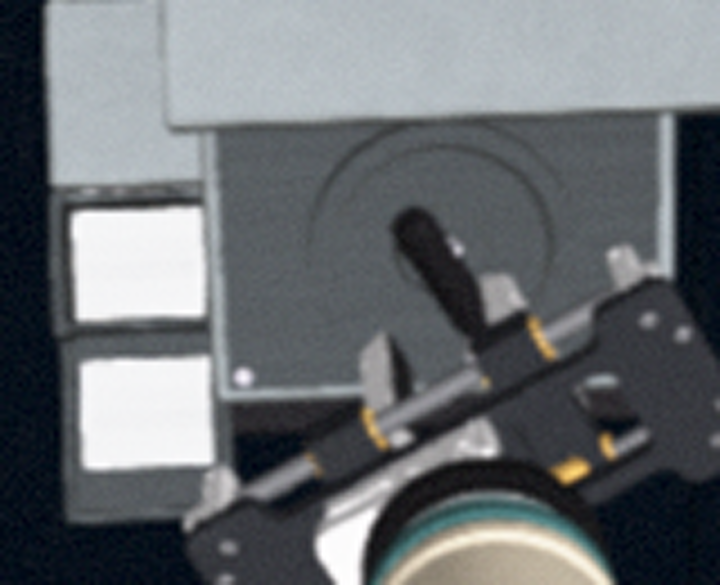

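Run:
```python
from h import *
p=PP
a=loc(p); bot.movel(pos(p,a+90*n),feed=.2)
for c in("scene","top"):
    im=bot.grab_frame(c); cv2.imwrite(f"pics/i_{c}_raw.png",im)
    o=(310,170) if c=="scene" else (290,210)
    z=cv2.resize(im[o[1]:o[1]+80,o[0]:o[0]+80],None,fx=5,fy=5,interpolation=cv2.INTER_CUBIC)
    z2=z.copy()
    for ph,th,col in((-.49,0,(0,255,0)),(-.49,.2,(0,0,255)),(-.35,0,(255,255,0))):
        pv=H+38*n+42*rad(ph); L=[pos(p,pv),pos(p,pv+79*(-np.cos(th)*rad(ph)+np.sin(th)*n))]
        cv2.polylines(z2,[np.int32((proj(c,L)-o+.5)*5)],False,col,1)
    cv2.imwrite(f"pics/i_{c}.png",np.hstack([z,z2]))
print(bot.current_time())
```

```text
46.9417
```

View pics/i_scene.png

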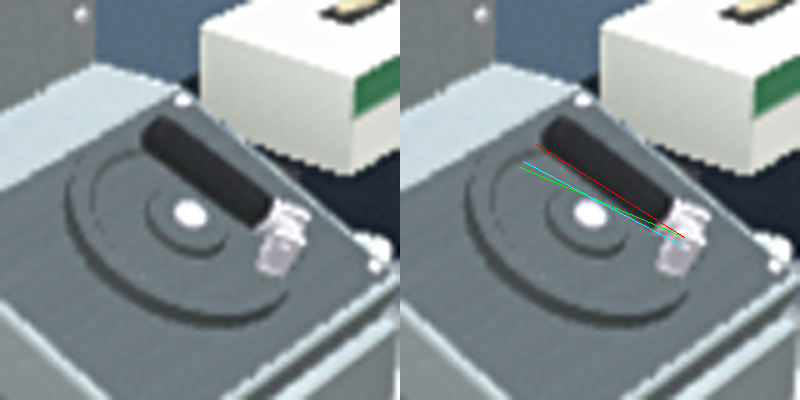

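View pics/i_top.png

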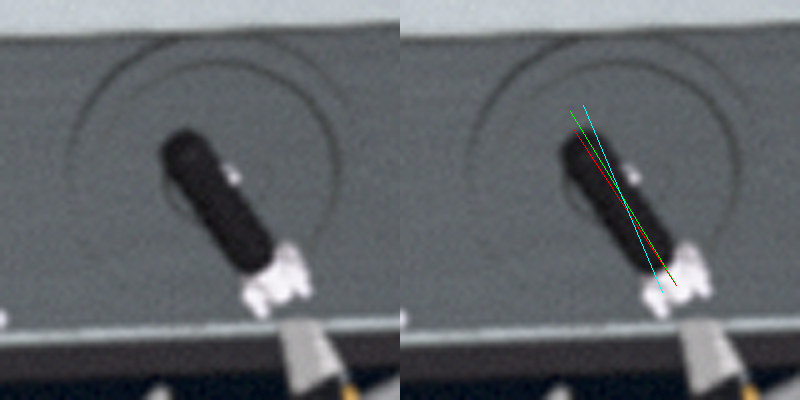

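Run:
```python
from h import *
p=PP
T=lambda x,y:(290-.5+x/5,210-.5+y/5); S=lambda x,y:(310-.5+x/5,170-.5+y/5)
# (cam, dist from pivot, px): tip end centre, sleeve start
obs=[("top",77,T(186,140)),("top",16,T(251,260)),("scene",77,S(153,127)),("scene",16,S(261,214))]
def pt(q,r): 
    pv=H+38*n+42*rad(q[0]); return pos(p,pv+r*(-np.cos(q[1])*rad(q[0])+np.sin(q[1])*n))
r=least_squares(lambda q:np.concatenate([proj(c,pt(q,d))[0]-o for c,d,o in obs]),[-.49,.2]); print(r.x,r.fun.reshape(-1,2).round(1))
q=lambda x,y:None
T=lambda x,y:(235+x/3,120+y/3); S=lambda x,y:(240+x/3.3,170+y/3.3)
obs=[("top",77,T(298,331)),("top",16,T(297,428)),("scene",77,S(331,92)),("scene",16,S(388,152))]
r=least_squares(lambda q:np.concatenate([proj(c,pt(q,d))[0]-o for c,d,o in obs]),[0.06,.0]); print(r.x,r.fun.reshape(-1,2).round(1))
```

```text
[-0.40610094  0.31152564] [[ 0.4  0.9]
 [ 0.3  0.1]
 [-0.1  1. ]
 [-0.9  1.1]]
[0.04493566 0.07664531] [[-0.   1.1]
 [-0.6 -0.8]
 [-1.3 -0.3]
 [ 0.   0.9]]
```

The handle is not yet flat: the fit gives a fold of about 0.3 rad (0.08 at the start by the same method). The wheel also reads about -0.41 rather than -0.49. Press it flat with closed fingers, then check home again.

```bash
python3 - <<'E'
from h import *
p=PP; ph=-.44
R=rpy(rot(p,-1,ph)); b=H-22*rad(ph)
bot.set_gripper(0,12)
bot.movel(pos(p,b+100*n),feed=.2,orientation=R)
f0=frc(p)
for nn in (88,80,76,72,69,67,65,63,61,59):
    bot.movel(pos(p,b+nn*n),feed=.06); f=frc(p)-f0; d=loc(p)-H
    t=np.sin(ph)*u+np.cos(ph)*v
    print(nn,'n %.1f fn %.1f ft %.1f fr %.1f'%(d@n,f@n,f@t,f@rad(ph)))
    if f@n>15: break
bot.movel(pos(p,b+110*n),feed=.15); bot.movel(pos(p,b+180*n),feed=.2)
for c in("scene","top"):
    im=bot.grab_frame(c); cv2.imwrite(f"pics/j_{c}_raw.png",im)
    o=(310,170) if c=="scene" else (290,210)
    z=cv2.resize(im[o[1]:o[1]+80,o[0]:o[0]+80],None,fx=5,fy=5,interpolation=cv2.INTER_CUBIC)
    cv2.imwrite(f"pics/j_{c}.png",z)
print(bot.current_time())
E
python3 -c "
import cv2,numpy as np
cv2.imwrite('pics/j.png',np.hstack([cv2.imread('pics/j_scene.png'),cv2.imread('pics/j_top.png')]))"
```

```text
88 n 88.2 fn 0.1 ft -0.2 fr -1.5
80 n 79.7 fn 1.2 ft -0.8 fr -0.3
76 n 75.7 fn 1.4 ft -0.6 fr -0.5
72 n 71.7 fn 0.7 ft -0.8 fr -0.5
69 n 68.7 fn 0.5 ft -2.0 fr -0.2
67 n 66.8 fn 0.2 ft -0.4 fr -0.8
65 n 65.4 fn 5.0 ft -0.8 fr -0.7
63 n 64.5 fn 12.2 ft -2.2 fr 2.2
61 n 63.5 fn 16.9 ft -4.4 fr 4.5
51.9333
```

View pics/j.png

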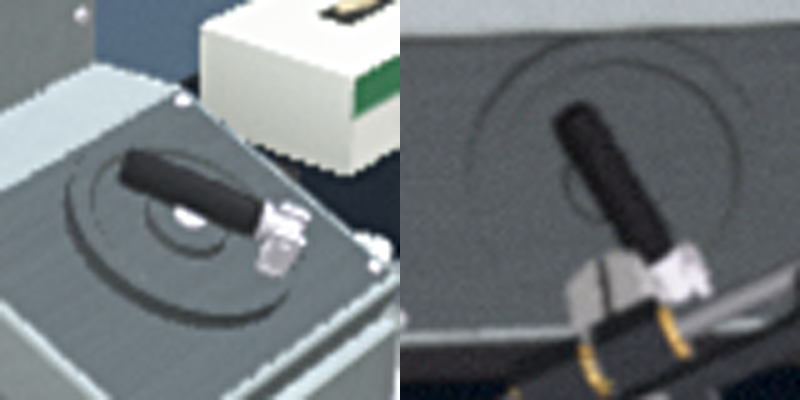

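Run:
```python
from h import *
p=PP
T=lambda x,y:(290-.5+(x-400)/5,210-.5+y/5); S=lambda x,y:(310-.5+x/5,170-.5+y/5)
def pt(q,r): 
    pv=H+38*n+42*rad(q[0]); return pos(p,pv+r*(-np.cos(q[1])*rad(q[0])+np.sin(q[1])*n))
obs=[("top",77,T(575,114)),("top",16,T(653,245)),("scene",77,S(128,168)),("scene",16,S(253,217))]
r=least_squares(lambda q:np.concatenate([proj(c,pt(q,d))[0]-o for c,d,o in obs]),[-.49,.2]); print(r.x,r.fun.reshape(-1,2).round(1))
# fork centroid compare e2-time vs now in scene: bright mask
for f in("pics/i_scene_raw.png","pics/j_scene_raw.png"):
    g=cv2.cvtColor(cv2.imread(f),cv2.COLOR_BGR2GRAY).astype(float)[205:230,358:376]; w=np.clip(g-140,0,None); yy,xx=np.mgrid[205:230,358:376]; print((w*xx).sum()/w.sum(),(w*yy).sum()/w.sum())
```

```text
[-0.48550783  0.01174848] [[-0.3  0.6]
 [ 0.5  1.3]
 [-0.5  0. ]
 [-0.3  1.2]]
366.56642179369453 215.39822467095195
366.2627947096032 215.36529614721104
```

Run:
```python
import cv2,numpy as np
o=[]
for f in("e2","f1","g1"):
    a=cv2.imread(f"pics/{f}.png"); o.append(cv2.resize(a,(220,240),interpolation=cv2.INTER_AREA))
o.append(cv2.imread("pics/j_scene_raw.png")[100:340,220:440])
z=[cv2.resize(x[100:140,125:165],None,fx=5,fy=5,interpolation=cv2.INTER_CUBIC) for x in o]
cv2.imwrite("pics/k.png",np.hstack(z))
for x in o:
    g=cv2.cvtColor(x,cv2.COLOR_BGR2GRAY).astype(np.float32)
    t=cv2.cvtColor(o[3],cv2.COLOR_BGR2GRAY).astype(np.float32)[115:126,138:151]
    m=cv2.matchTemplate(cv2.resize(g[105:136,128:161],None,fx=8,fy=8,interpolation=cv2.INTER_CUBIC),cv2.resize(t,None,fx=8,fy=8,interpolation=cv2.INTER_CUBIC),cv2.TM_CCOEFF_NORMED); _,v,_,l=cv2.minMaxLoc(m); print(v,l[0]/8+128-138,l[1]/8+105-115)
```

```text
0.8834996223449707 0.0 0.125
0.8851306438446045 -0.125 0.375
0.9522134065628052 0.0 -0.125
0.9977712035179138 0.0 0.0
```

View pics/k.png

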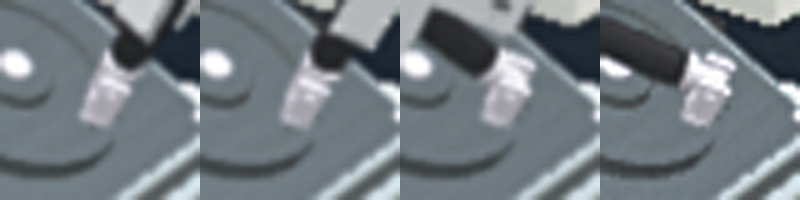

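The fork stands where it stood at the home stop, within about 0.2 px. Last check of magazine, tray and bystanders on the pictures just taken.

Run:
```python
from h import *
p=PP
for c in("scene","top"):
    im=cv2.imread(f"pics/j_{c}_raw.png")
    o=(240,220) if c=="scene" else (200,180)
    z=cv2.resize(im[o[1]:o[1]+130,o[0]:o[0]+130],None,fx=3,fy=3,interpolation=cv2.INTER_CUBIC)
    for cx,zt in((-68,28),(0,44)):
        L=W(p,np.array([(cx+a,135+b,zt) for a,b in((25,30),(25,-30),(-25,-30),(-25,30))]))
        cv2.polylines(z,[np.int32((proj(c,L)-o+.5)*3)],True,(0,200,0),1)
    cv2.imwrite(f"pics/l_{c}.png",z)
cv2.imwrite('pics/l.png',np.hstack([cv2.imread('pics/l_scene.png'),cv2.imread('pics/l_top.png')]))
a=cv2.imread("pics/top0.png").astype(int);b=cv2.imread("pics/j_top_raw.png").astype(int)
print('diff small bottle',abs(a-b)[250:280,205:232].mean(),'brown',abs(a-b)[190:220,412:442].mean(),'beaker',abs(a-b)[235:268,405:445].mean())
```

```text
diff small bottle 6.010699588477366 brown 5.876296296296296 beaker 7.916161616161616
```

View pics/l.png

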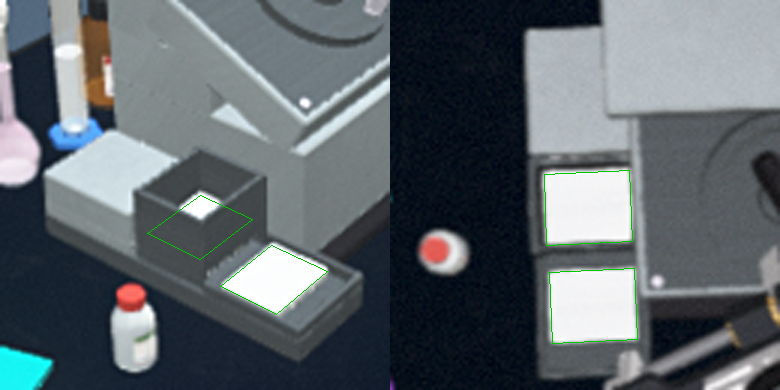

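The tray plate matches the predicted outline at x = -68, and the stack top matches z = 44 mm (three plates on the bed). The bystanders have not moved and the gripper is clear.

```bash
python3 -c "
from rig import bot
print(bot.current_time(),bot.current_wrist_force()); bot.hand_in()"
```

```text
51.9333 [ 0.38855337  0.42575411 -0.4140191 ]
the job is handed in; nothing more can be done
```

I dispensed one plate and handed the job in at 51.9 s. I swung the handle out to its stop, cranked clockwise to the forward stop and back to the home stop, then folded the handle flat and let go. The stops were felt at 8.16 rad and -0.49 rad, a travel of 8.65 against the 8.64 given.

- **Plates:** The dispensed plate matches the predicted outline on the tray at x = -68 mm. The remaining stack's top matches z = 44 mm, so three plates are on the bed.
- **Wheel:** The fork stands where it stood at the home stop, to about 0.2 px.
- **Bystanders:** The beaker and both bottles match their first images.
- **Robot:** The gripper was clear, with under 1 N at the wrist.

Two steps failed at first and were mended:
- **Unfolding:** The pads slipped on the handle near its out stop. I regripped harder and felt the stop at 10 N before cranking.
- **Folding:** The first fold left the handle about 0.3 rad up. I pressed it down with closed fingers to about 17 N, and the image fit then read about 0.01 rad. That check disagreed on the wheel angle, reading -0.41 before the press and -0.486 after, but the fork position agreed with home in both.

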